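# Set the iris lever of the inspection lamp to its mark and switch the lamp on

### The job

Set the iris of the inspection lamp on the bench: with your fingertips push the peg at the end of its lever round its arc until the one long mark of the scale stands centred in the gap of the lever and points at the peg, and leave the lever there. Only then press the lamp's round push button fully down and let it come up again. Do not turn the scale itself, and leave the small things lying around where they are: nothing is picked up.

Things in the scene. Friction and masses are not known exactly. Their poses are not given: they have to be found in the camera images.
- lamp_base: Inspection lamp, fixed to the bench: grey plate 190 x 200 mm, 14 mm thick, carrying a dark round housing 156 mm across up to z = 36 mm and on it an aluminium iris ring 84 mm across, whose top is at z = 54 mm. Origin: on the vertical axis of the lamp (round which scale and lever turn), at the height of the bench top; z up. The plate reaches from x = -91 to +99 mm and y = -100 to +100 mm in this frame. Its -x side faces the robot, turned by up to 0.3 rad.
- iris_lever (a joint): Angle of the iris lever (rad) about the lamp's axis, anticlockwise seen from above positive; at 0 the lever points along -x of the lamp, at positive values to its -y side. Stops at -1.25 and +1.25. A stiff ring: about 1.2 N at the peg moves it, it has no spring and stays where it is left.
- lever_peg (a point): Centre of the upright black peg at the outer end of the lever, to be pushed sideways from either side: 18 mm in diameter, 34 mm tall (z = 26 to 60 mm above the bench, this point at z = 43 mm), 108 mm from the lamp's axis. Two parallel steel bars (outside 18 mm, gap 10 mm between them, z = 44.5 to 49.5 mm) run from the iris ring to the peg; scale marks show through the gap. The point's -x axis points outward along the lever.
- long_mark (a point): Middle of the one long white mark (30 x 4 mm, all the others are 9 mm long and thin, every 8 degrees) on the black scale ring on top of the housing: 59 mm from the lamp's axis, at z = 37 mm. The point's -x axis points outward along the mark. The scale ring sits tight and is not to be turned. The lever is set when lever_peg lies in the same direction from the lamp's axis as this mark.
- scale_ring (a joint): Angle of the scale ring (rad), same axis, zero and sense as iris_lever: the lever is set when iris_lever equals this value. The ring is very stiff (1.5 N m).
- lamp_button_top (a point): Centre of the top face of the lamp's grey round push button, 26 mm in diameter, on the plate at the lamp's rear left corner (x = +68, y = +74 mm in the frame of the lamp, top at z = 50 mm). It stands 10 mm proud of a round collar 45 mm across; the housing beside it is 14 mm lower than its top. It is pressed straight down.
- lamp_button (a joint): Travel of the push button (m): 0 up, 0.006 fully down (spring, 1.5 N at first, 5 N at full travel); it springs back when let go.
- weight: Loose brass weight, 27 mm across, 34 mm tall, standing to the left of the lamp's plate; leave it alone. Origin at the centre of its underside.
- tin: Loose round yellow flux tin, 54 mm across, 20 mm tall, behind the lamp; leave it alone. Origin at the centre of its underside.
- relay: Loose clear relay block, 22 x 30 x 26 mm, in front of the lamp's plate at its left; leave it alone. Origin at the centre of its underside.
- cell: Loose aluminium load cell bar, 16 x 75 x 17 mm, behind the lamp; leave it alone. Origin at the centre of its underside.
- pocket_scale: Loose pocket scale, 92 x 62 x 15 mm, to the right of the lamp; leave it alone. Origin at the centre of its underside.

How it is judged:
By the outcome, as a careful person would: the job done as asked, in the order asked, and still so for the second after the job is handed in, with the robot touching nothing.
It also fails if it takes over 54 s, if anything falls off the work surface, if the arm or the gripper's body presses on something with over 40 N, if the wrist force passes 120 N, or if a joint passes its speed limit or range.

### The arm

A 7-joint arm with a two-finger parallel gripper is mounted at the origin on a cart in front of the work surface, level with it; the furniture and walls round the work are solid. World frame = base frame: x ahead of the robot, y to its left, z up, the work surface at z = 0. Lengths are in mm, angles in rad, forces in N, time in s.
With the tool pointing down it reaches from about 350 to 900 mm from the base axis. Payload 8.1 kg.
Tool frame: the origin (TCP) lies midway between the tips of the shut fingers; the grasp point (between the pads) lies 19 mm behind it; z points along the fingers, y is the line along which they close (so a half turn about z gives the same grasp; the last joint's range is limited). The gripper opens to 92 mm and grips with 3 to 60 N. Pads are 19 mm wide; open, the fingers measure 130 mm over their backs; the gripper's body (75 mm by 190 mm) begins 47 mm behind the grasp point.
Start: joints at [-1.247, 0.434, 0.025, 1.573, -0.012, 1.134, -0.075], TCP at [258.753, 568.936, 226.742] pointing down, gripper open.
Joint ranges: [-2.62, 2.62], [-0.44, 2.09], [-1.27, 1.32], [0.08, 2.57], [-1.32, 4.46], [0.12, 2], [-2.74, 2.74]. Speed limits (rad/s): [2.22, 2.22, 3.01, 3.01, 3.14, 3.14, 3.14].

### API

Orientations are given as a unit quaternion [x, y, z, w].
In Python, from bench import ctrl gives the robot as it stands. The module is installed in compiled form; this text tells all that it offers.
- The arm moves only by the shell command python3 -m jog 'ROWS' [FORCE]. ROWS is JSON, a list of rows, each an object of numbers: "jaw": the opening, from -1 (shut) to 1 (fully open), so that 0 is half open; "dx", "dy", "dz": the shift along the tool's x, y, z in m; "rx", "ry", "rz": the turn, a rotation vector about the tool's x, y, z in degrees. A call has 1 to 12 rows; each row is the pose to reach, as a shift and turn from the pose commanded when the call began, along the tool's axes at that moment; what a row does not reach only later rows make up. A row lasts 1/8 s, in which the tool goes at most 62.5 mm and 10.7 degrees, less where a joint would pass 70% of its speed; a pose out of reach is approached as far as the arm can. A call with a gripper value outside its range is refused whole. The fingers move at their own pace and stop on an object; FORCE is the grip in N (left out, the last holds). Time passes only in rows, so rows that repeat a pose let the fingers close. It gives the time, the measured TCP pose, the force, the opening and the grip force at its end, in the units of the state.
- ctrl.observe(): the state, without advancing time (a new reading comes with each control period).
- ctrl.get_image(name): name is "scene" or "top" or "wrist"; returns a dict with "image" (400x640x3 uint8, red, green, blue), "range_z" (400x640 float32, mm along the optical axis (not along the pixel's ray), 0 where there is no reading), "K" (3x3 intrinsics, pixels), "cam_to_world" (4x4, takes a point from camera to world coordinates); the wrist camera has in their place "T_tool_cam" (4x4, takes a point from camera to tool coordinates, whose origin is the TCP and whose axes are the flange's). Camera axes: x right, y up, looking along -z (the intrinsics and any distortion apply to the point x, -y, -z); pixel columns grow to the right and rows downward; lengths in mm; the calibration is good to about 2 mm. The wrist camera is an equidistant fisheye: a pixel r from the principal point sees the ray r / f radians off the axis. A picture is of the moment at which its call begins: read the wrist's pose just before it.
- ctrl.finish_job(): hands the job in; it is judged then, once.
Trained networks look in the newest picture that a camera, given by its name, has taken for a name from the list of things; names that differ only in an ending like _2 or _b are one class to them, and where a whole thing is asked for, a point or a joint stands for the part that bears it (a point fixed in the world has none). Each returns a list of dicts, best first, with "score" (0 to 1); they miss things now and then, are a little off and sometimes report something else, mostly with a low value. They report only what shows in the picture. A call takes as long as a camera call.
- ctrl.recognise(camera, name): "extent" ([left, top, right, bottom] in pixels, round what is visible of it).
The state is a dict: "t": time; "q": joint angles; "joint_vel": joint speeds; "effort": joint torques, N m; "eef_pos": TCP position; "eef_rot": TCP orientation; "wrist_force": force on the tool from outside, world axes, zero at the start; "torque": the same for the moment, N m; "finger_gap": finger opening in mm; "grip_force": force on a finger pad.
Only numpy, scipy, OpenCV 4.12 (cv2) and the standard library are available. Lean on these libraries where they do the work, as an engineer would, in place of code of your own. Each camera call takes 0.05 s, during which the arm holds its last target. There are 200 camera calls.

## Working session

There is one attempt and no reset: what is moved stays moved. The work goes in short steps, Python scripts to look and compute and a shell command to move; the robot and the scene stay as the last step left them, time stands still between calls to the robot, and variables do not carry over. Pictures are saved under pics/ and viewed, at most 10 in all, crops included, and the job is handed in when it is done.

```bash
mkdir -p pics; cat > h.py <<'E'
import numpy as np, cv2
from bench import ctrl
def snap(cam,fn=None):
    s=ctrl.observe(); d=ctrl.get_image(cam)
    if fn: cv2.imwrite(fn,cv2.cvtColor(d["image"],cv2.COLOR_RGB2BGR))
    return s,d
def px2w(d,u,v,z):
    """pixel to world on plane z (fixed cameras)"""
    K=d["K"];T=np.array(d["cam_to_world"])
    r=T[:3,:3]@np.array([(u-K[0][2])/K[0][0],-(v-K[1][2])/K[1][1],-1.])
    return T[:3,3]+r*(z-T[2,3])/r[2]
E
python3 - <<'E'
from h import *
s,d=snap("top","pics/top.png")
print(s["eef_pos"],s["eef_rot"],s["t"])
print(d["K"],d["cam_to_world"])
for n,z in [("lever_peg",60),("long_mark",37),("lamp_button_top",50),("lamp_base",36),("weight",34),("relay",26),("tin",20)]:
    for r in ctrl.recognise("top",n)[:2]:
        e=r["extent"];print(n,r["score"],np.round(e),np.round(px2w(d,(e[0]+e[2])/2,(e[1]+e[3])/2,z),1))
snap("scene","pics/scene.png")
E
```

```text
[258.52422363 568.46279724 225.95197432] [ 2.11767050e-01  9.77319851e-01 -7.83584655e-04 -1.02110641e-04] 0.0
[[364.2011499    0.         317.47256348]
 [  0.         364.2011499  197.13100637]
 [  0.           0.           1.        ]] [[-1.98952401e-02  9.80160729e-01 -1.97203259e-01  4.07095139e+02]
 [-9.99784070e-01 -1.83204835e-02  9.80676331e-03 -3.03549948e+02]
 [ 5.99934522e-03  1.97355785e-01  9.80313573e-01  9.04326276e+02]
 [ 0.00000000e+00  0.00000000e+00  0.00000000e+00  1.00000000e+00]]
lever_peg 0.65 [293. 181. 352. 224.] [ 563.7 -322.9   60. ]
long_mark 0.64 [281. 168. 340. 227.] [ 581.6 -296.1   37. ]
lamp_button_top 0.5 [275. 161. 286. 174.] [ 654.9 -223.2   50. ]
lamp_base 0.83 [268. 162. 352. 238.] [ 575.4 -294.3   36. ]
lamp_base 0.24 [251. 194. 265. 206.] [ 577.2 -167.6   36. ]
weight 0.47 [253. 194. 264. 203.] [ 581.5 -168.3   34. ]
relay 0.57 [280. 257. 291. 267.] [ 428.6 -233.7   26. ]
tin 0.65 [329. 134. 347. 155.] [ 721.7 -367.3   20. ]
```

View pics/top.png

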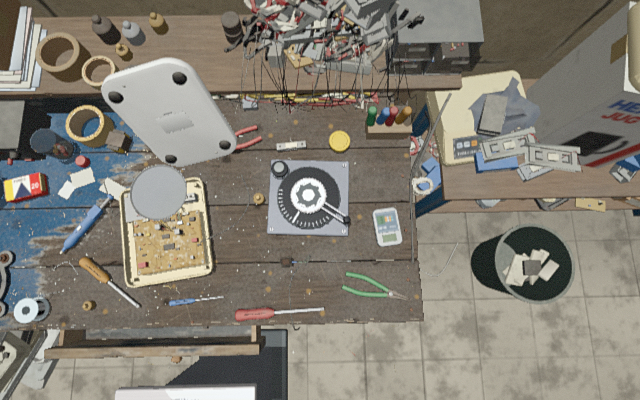

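The picture shows the lamp with its plate from (269,161) to (348,236). The button is at (279,168) and the peg is at about (346,219), to the right. The long mark is too small to read, so I'll enlarge the crop.

```bash
python3 - <<'E'
from h import *
a=cv2.imread("pics/top.png")[155:245,260:360]; b=cv2.imread("pics/scene.png")
cv2.imwrite("pics/c1.png",cv2.resize(a,(660,594),interpolation=cv2.INTER_CUBIC))
cv2.imwrite("pics/s1.png",b)
E
```

```text
(no output)
```

View pics/c1.png

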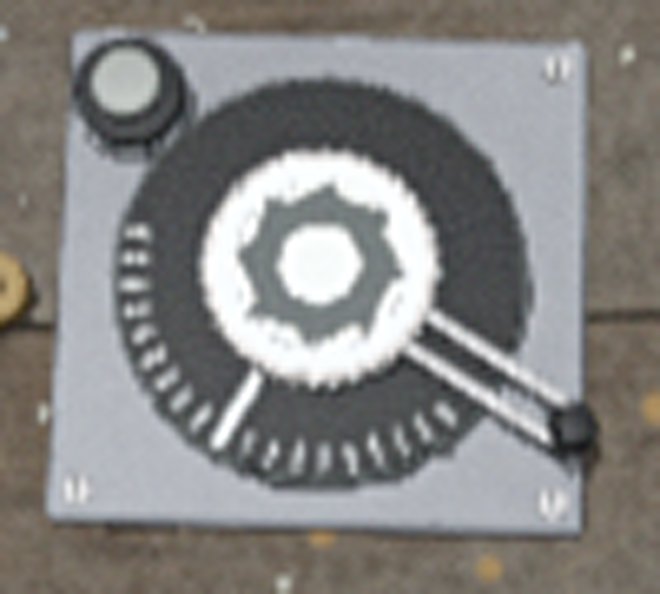

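View pics/scene.png

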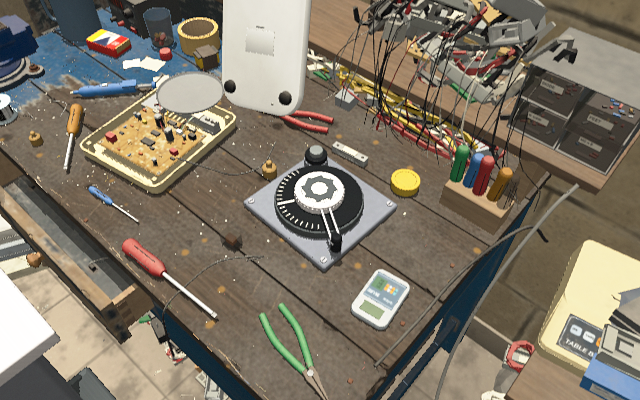

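The scene view shows nothing tall around the lamp. In the crop the long mark runs from (218,445) to (260,378) and the peg top is at (572,425). The mark is on the robot-side left, so the peg has to go from the right round the front towards the left.

```bash
python3 - <<'E'
from h import *
from scipy.spatial.transform import Rotation as R
s,d=snap("top")
c=lambda x,y:(260+(x+.5)/6.6-.5,155+(y+.5)/6.6-.5)
P={}
for n,x,y,z in [("mo",218,445,37),("mi",260,378,37),("peg",572,425,60),("btn",126,82,50),("axis",320,265,54),
  ("pl_fl",48,520,14),("pl_fr",581,532,14),("pl_rr",582,42,14),("pl_rl",72,33,14)]:
    P[n]=px2w(d,*c(x,y),z)[:2]; print(n,np.round(P[n],1))
f=P["pl_fl"]-P["pl_fr"]; r=P["pl_rl"]-P["pl_rr"]
for v in (f,r): print("yaw from y-edges",np.arctan2(-v[0],v[1]),np.linalg.norm(v))
for v in (P["pl_rl"]-P["pl_fl"],P["pl_rr"]-P["pl_fr"]): print("x-edges",np.arctan2(v[1],v[0]),np.linalg.norm(v))
ctr=(P["pl_fl"]+P["pl_fr"]+P["pl_rr"]+P["pl_rl"])/4; print("ctr",ctr)
for n in ("peg","mo","mi"): v=P[n]-P["axis"];print(n,np.linalg.norm(v),np.arctan2(-v[1],-v[0]))
v=P["mo"]-P["mi"];print("mark dir",np.arctan2(-v[1],-v[0]))
M=R.from_quat(s["eef_rot"]).as_matrix();print(np.round(M,3))
# height map along path
K=d["K"];T=np.array(d["cam_to_world"]);z=d["range_z"];v,u=np.mgrid[:400,:640]
p=np.stack([(u-K[0][2])/K[0][0]*z,-(v-K[1][2])/K[1][1]*z,-z],-1)@T[:3,:3].T+T[:3,3]
p=p[z>0]
for y0 in range(-500,600,100):
    m=(p[:,1]>y0)&(p[:,1]<y0+100); print(y0,[(x0,round(float(p[m&(p[:,0]>x0)&(p[:,0]<x0+100)][:,2].max(initial=-999)))) for x0 in range(200,800,100)])
E
```

```text
mo [ 521.9 -251.5]
mi [ 546.2 -266.9]
peg [ 523.6 -378.2]
btn [ 655.4 -219.2]
axis [ 584.4 -289.7]
pl_fl [ 498.2 -187. ]
pl_fr [ 490.  -384.2]
pl_rr [ 678.7 -391.4]
pl_rl [ 685.9 -194.9]
yaw from y-edges -0.04181376921973146 197.34217637727446
yaw from y-edges -0.036418889388877274 196.69412358324323
x-edges -0.04172195288672709 187.80732092355294
x-edges -0.03827608930554825 188.86963801217368
ctr [ 588.21343725 -289.37063972]
peg 107.34832151335938 0.9687297990387085
mo 73.27355312514892 -0.5495478427049092
mi 44.456610247234046 -0.5383036860850738
mark dir -0.5668906851324099
[[-0.91   0.414 -0.   ]
 [ 0.414  0.91  -0.   ]
 [-0.    -0.    -1.   ]]
-500 [(200, 4), (300, 16), (400, 20), (500, 21), (600, 6), (700, 158)]
-400 [(200, 5), (300, 21), (400, 20), (500, 62), (600, 57), (700, 218)]
-300 [(200, 9), (300, 24), (400, 30), (500, 60), (600, 59), (700, 197)]
-200 [(200, 25), (300, 33), (400, 16), (500, 35), (600, 48), (700, 213)]
-100 [(200, 5), (300, 29), (400, 46), (500, 75), (600, 74), (700, 273)]
0 [(200, 5), (300, 30), (400, 60), (500, 75), (600, 78), (700, 269)]
100 [(200, 5), (300, 30), (400, 48), (500, 75), (600, 75), (700, 246)]
200 [(200, 5), (300, 31), (400, 28), (500, 28), (600, 25), (700, 52)]
300 [(200, 5), (300, 41), (400, 18), (500, 18), (600, 95), (700, 97)]
400 [(200, 5), (300, 22), (400, 29), (500, 28), (600, 96), (700, 98)]
500 [(200, -999), (300, -999), (400, -150), (500, -999), (600, 0), (700, -999)]
```

```bash
python3 -m jog '[{"dx":-0.412,"dy":-0.370,"rz":50,"jaw":0},{"dx":-0.412,"dy":-0.370,"rz":50,"jaw":0},{"dx":-0.412,"dy":-0.370,"rz":50,"jaw":0},{"dx":-0.412,"dy":-0.370,"rz":50,"jaw":0},{"dx":-0.412,"dy":-0.370,"rz":50,"jaw":0},{"dx":-0.412,"dy":-0.370,"rz":50,"jaw":0},{"dx":-0.412,"dy":-0.370,"rz":50,"jaw":0},{"dx":-0.412,"dy":-0.370,"rz":50,"jaw":0},{"dx":-0.412,"dy":-0.370,"rz":50,"jaw":0},{"dx":-0.412,"dy":-0.370,"rz":50,"jaw":0},{"dx":-0.412,"dy":-0.370,"rz":50,"jaw":0},{"dx":-0.412,"dy":-0.370,"rz":50,"jaw":0}]'
cat >> h.py <<'E'
from scipy.spatial.transform import Rotation as R
def to(s,x,y,z,yawdeg):
    """tool shift (m) and rz (deg) to a world TCP pose with tool y at yawdeg, tool pointing down"""
    M=R.from_quat(s["eef_rot"]).as_matrix(); sh=M.T@(np.array([x,y,z])-s["eef_pos"])/1000
    cur=np.degrees(np.arctan2(M[1,1],M[0,1])); a=-((yawdeg-cur+180)%360-180)
    return np.round(sh,4),round(a,1),round(cur,1)
def arc(a,r=108,c=(584.3,-289.5)): return c[0]-r*np.cos(a),c[1]-r*np.sin(a)
E
python3 - <<'E'
from h import *
s=ctrl.observe();print(s["t"],s["eef_pos"],s["q"])
print(to(s,*arc(.969),160,-34.5))
E
```

```text
0.5 [258.74360227 568.913645   226.71458562] [-1.24660663  0.43452438  0.02503055  1.57323209 -0.01164381  1.13401532
 -0.07511741]
(array([-0.633 , -0.7529,  0.0667]), np.float64(100.0), np.float64(65.5))schema error: expected keys jaw, dx, dy, dz, rx, ry, rz
```

```bash
python3 -m jog '[{"jaw":0,"dx":-0.412,"dy":-0.370,"dz":0,"rx":0,"ry":0,"rz":50},{"jaw":0,"dx":-0.412,"dy":-0.370,"dz":0,"rx":0,"ry":0,"rz":50},{"jaw":0,"dx":-0.412,"dy":-0.370,"dz":0,"rx":0,"ry":0,"rz":50},{"jaw":0,"dx":-0.412,"dy":-0.370,"dz":0,"rx":0,"ry":0,"rz":50},{"jaw":0,"dx":-0.412,"dy":-0.370,"dz":0,"rx":0,"ry":0,"rz":50},{"jaw":0,"dx":-0.412,"dy":-0.370,"dz":0,"rx":0,"ry":0,"rz":50},{"jaw":0,"dx":-0.412,"dy":-0.370,"dz":0,"rx":0,"ry":0,"rz":50},{"jaw":0,"dx":-0.412,"dy":-0.370,"dz":0,"rx":0,"ry":0,"rz":50},{"jaw":0,"dx":-0.412,"dy":-0.370,"dz":0,"rx":0,"ry":0,"rz":50},{"jaw":0,"dx":-0.412,"dy":-0.370,"dz":0,"rx":0,"ry":0,"rz":50},{"jaw":0,"dx":-0.412,"dy":-0.370,"dz":0,"rx":0,"ry":0,"rz":50},{"jaw":0,"dx":-0.412,"dy":-0.370,"dz":0,"rx":0,"ry":0,"rz":50}]'
python3 - <<'E'
from h import *
s=ctrl.observe();print(s["t"],s["eef_pos"],s["q"],s["finger_gap"])
print(to(s,*arc(.969),160,-34.5))
E
```

```text
t: 2.0
eef_pos: [480.1, 63.0, 226.6]
eef_rot: [0.604, 0.797, 0.0, -0.0]
wrist_force: [0.0, 1.0, 0.3]
finger_gap: 45.8
grip_force: 0.0
2.0 [480.14405257  62.99021162 226.64086024] [-0.62084144  0.20719144  0.45766503  1.93333927 -0.10715209  1.02471841
  0.1577243 ] 45.75535816374497
(array([-0.4368, -0.0779,  0.0664]), np.float64(50.2), np.float64(15.7))
```

```bash
python3 -m jog '[{"jaw":0,"dx":-0.437,"dy":-0.078,"dz":0.066,"rx":0,"ry":0,"rz":50},{"jaw":0,"dx":-0.437,"dy":-0.078,"dz":0.066,"rx":0,"ry":0,"rz":50},{"jaw":0,"dx":-0.437,"dy":-0.078,"dz":0.066,"rx":0,"ry":0,"rz":50},{"jaw":0,"dx":-0.437,"dy":-0.078,"dz":0.066,"rx":0,"ry":0,"rz":50},{"jaw":0,"dx":-0.437,"dy":-0.078,"dz":0.066,"rx":0,"ry":0,"rz":50},{"jaw":0,"dx":-0.437,"dy":-0.078,"dz":0.066,"rx":0,"ry":0,"rz":50},{"jaw":0,"dx":-0.437,"dy":-0.078,"dz":0.066,"rx":0,"ry":0,"rz":50},{"jaw":0,"dx":-0.437,"dy":-0.078,"dz":0.066,"rx":0,"ry":0,"rz":50},{"jaw":0,"dx":-0.437,"dy":-0.078,"dz":0.066,"rx":0,"ry":0,"rz":50}]'
cat >> h.py <<'E'
def wray(s,d,u,v,z):
    """wrist fisheye pixel to world on plane z"""
    K=d["K"];T=np.array(d["T_tool_cam"]);a=(u-K[0][2])/K[0][0];b=(v-K[1][2])/K[1][1];t=np.hypot(a,b)
    c=np.array([np.sin(t)*a/t,-np.sin(t)*b/t,-np.cos(t)]) if t>1e-9 else np.array([0,0,-1.])
    M=R.from_quat(s["eef_rot"]).as_matrix();o=M@T[:3,3]+s["eef_pos"];r=M@T[:3,:3]@c
    return o+r*(z-o[2])/r[2]
E
python3 - <<'E'
from h import *
s,d=snap("wrist","pics/w1.png");print(s["t"],s["eef_pos"],s["q"]);print(d["K"],d["T_tool_cam"])
E
```

```text
t: 3.12
eef_pos: [522.8, -379.7, 160.1]
eef_rot: [0.885, 0.466, -0.0, -0.001]
wrist_force: [0.2, 0.0, 0.4]
finger_gap: 46.0
grip_force: 0.0
3.125 [ 522.7754271  -379.67421658  160.14147337] [ 0.11615413  0.59441833  0.67656415  1.63566297 -0.4137326   1.06043341
  0.31376919]
[[309.70691629   0.         322.74052243]
 [  0.         309.70691629 201.52047248]
 [  0.           0.           1.        ]] [[-8.44884761e-04  9.69435120e-01  2.45346357e-01  6.65697097e+01]
 [ 9.99999584e-01  7.34597848e-04  5.41028844e-04  2.47613293e-01]
 [ 3.44261456e-04  2.45346712e-01 -9.69435337e-01 -1.57375973e+02]
 [ 0.00000000e+00  0.00000000e+00  0.00000000e+00  1.00000000e+00]]
```

View pics/w1.png

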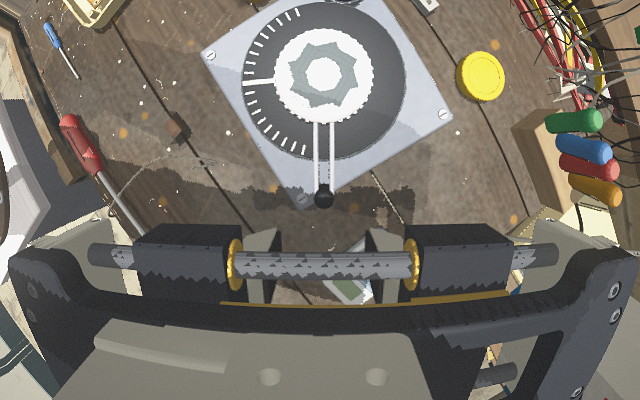

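The wrist view shows the peg top at (323,195), the hub at (323,72) and the long mark from (244,83) to (274,82). The shut line of the fingers lies over the peg.

```bash
python3 - <<'E'
from h import *
s,d=snap("wrist")
W=lambda u,v,z:wray(s,d,u,v,z)[:2]
peg=W(323,190,60);ax=W(323,73,54);mo=W(244,83,37);mi=W(274,81.5,37);b=W(323,203,26)
img=d["image"].astype(int)
# refine mark: white pixels near it
g=img.min(2);vv,uu=np.mgrid[74:92,238:272];m=g[74:92,238:272]>170
q=np.array([W(u,v,37) for u,v in zip(uu[m],vv[m])]);k=np.linalg.svd(q-q.mean(0))[2][0]
an=lambda v:np.arctan2(-v[1],-v[0])
print(m.sum(),"peg",peg,"ax",ax,"mark",mo,mi,q.mean(0))
# hub: disc of the iris ring (bright) min circle
for c in (ax,np.array([584.3,-289.5])):
    print("ang peg",an(peg-c),np.linalg.norm(peg-c),"mark",an(mo-c),an(mi-c),an(q.mean(0)-c),np.linalg.norm(mo-c),np.linalg.norm(mi-c))
print("mark own dir",an(mo-mi),k,an(k)); print(to(s,*peg,33,np.degrees(an(peg-ax))-90))
E
```

```text
225 peg [ 530.00635979 -368.97504875] ax [ 586.28688064 -286.75786728] mark [ 524.52403145 -249.35163463] [ 547.55732587 -265.20892445] [ 530.55649321 -253.10212766]
ang peg 0.9705252820126176 99.63514418064135 mark -0.5445583824154061 -0.5077399787212641 -0.5432843000162139 72.20717263946752 44.32082298317915
ang peg 0.9714665928104657 96.2501051486121 mark -0.5914427835671565 -0.5841481995112141 -0.5952948329111718 72.00734446679975 44.046344383847824
mark own dir -0.6029326911990693 [ 0.79003645 -0.61305987] 2.4816647820652786
(array([0.0114, 0.0004, 0.1274]), np.float64(0.0), np.float64(-34.4))
```

```bash
python3 -m jog '[{"jaw":0,"dx":0.002,"dy":0,"dz":0.05,"rx":0,"ry":0,"rz":0},{"jaw":0,"dx":0.002,"dy":0,"dz":0.09,"rx":0,"ry":0,"rz":0},{"jaw":0,"dx":0.002,"dy":0,"dz":0.127,"rx":0,"ry":0,"rz":0},{"jaw":-0.5,"dx":0.002,"dy":0,"dz":0.127,"rx":0,"ry":0,"rz":0},{"jaw":-0.5,"dx":0.002,"dy":0,"dz":0.127,"rx":0,"ry":0,"rz":0},{"jaw":-0.5,"dx":0.002,"dy":0,"dz":0.127,"rx":0,"ry":0,"rz":0}]' 5
python3 - <<'E'
from h import *
s=ctrl.observe();print(s["t"],s["eef_pos"],s["q"])
c=(585.3,-288.2)
for a in np.arange(.97,-.56,-.14): print(round(a,2),*to(s,*arc(a,108,c),33,np.degrees(a)-90))
E
```

```text
t: 3.98
eef_pos: [524.9, -379.0, 35.8]
eef_rot: [0.885, 0.466, 0.001, 0.001]
wrist_force: [-0.4, -0.2, 0.6]
finger_gap: 24.0
grip_force: 0.0
3.975 [ 524.91927639 -379.00269763   35.78565035] [ 0.17212347  0.73170884  0.58403178  1.73392153 -0.52196767  0.83285415
  0.39646015]
0.97 [ 0.001  -0.0015  0.0028] 0.0 -34.4
0.83 [ 0.0021 -0.0166  0.0027] 8.0 -34.4
0.69 [ 0.0052 -0.0314  0.0027] 16.0 -34.4
0.55 [ 0.0104 -0.0456  0.0027] 24.1 -34.4
0.41 [ 0.0175 -0.0589  0.0026] 32.1 -34.4
0.27 [ 0.0264 -0.0711  0.0026] 40.1 -34.4
0.13 [ 0.037  -0.082   0.0026] 48.1 -34.4
-0.01 [ 0.0489 -0.0912  0.0025] 56.2 -34.4
-0.15 [ 0.062  -0.0987  0.0025] 64.2 -34.4
-0.29 [ 0.076  -0.1044  0.0025] 72.2 -34.4
-0.43 [ 0.0907 -0.108   0.0025] 80.2 -34.4
```

```bash
python3 -m jog '[{"jaw":-0.5,"dx":0.002,"dy":-0.017,"dz":0.002,"rx":0,"ry":0,"rz":8},{"jaw":-0.5,"dx":0.005,"dy":-0.031,"dz":0.002,"rx":0,"ry":0,"rz":16},{"jaw":-0.5,"dx":0.010,"dy":-0.046,"dz":0.002,"rx":0,"ry":0,"rz":24},{"jaw":-0.5,"dx":0.0175,"dy":-0.059,"dz":0.002,"rx":0,"ry":0,"rz":32},{"jaw":-0.5,"dx":0.026,"dy":-0.071,"dz":0.002,"rx":0,"ry":0,"rz":40},{"jaw":-0.5,"dx":0.037,"dy":-0.082,"dz":0.002,"rx":0,"ry":0,"rz":48},{"jaw":-0.5,"dx":0.049,"dy":-0.091,"dz":0.002,"rx":0,"ry":0,"rz":56},{"jaw":-0.5,"dx":0.062,"dy":-0.099,"dz":0.002,"rx":0,"ry":0,"rz":64},{"jaw":-0.5,"dx":0.076,"dy":-0.104,"dz":0.002,"rx":0,"ry":0,"rz":72},{"jaw":-0.5,"dx":0.0905,"dy":-0.108,"dz":0.002,"rx":0,"ry":0,"rz":80},{"jaw":-0.5,"dx":0.0905,"dy":-0.108,"dz":0.002,"rx":0,"ry":0,"rz":80}]'
python3 - <<'E'
from h import *
s,d=snap("wrist","pics/w2.png");print(s["t"],s["eef_pos"],s["q"],s["wrist_force"])
cv2.imwrite("pics/w2c.png",cv2.resize(cv2.imread("pics/w2.png")[0:260,200:450],(577,600),interpolation=cv2.INTER_CUBIC))
E
```

```text
t: 5.35
eef_pos: [487.0, -242.0, 32.5]
eef_rot: [0.978, -0.21, 0.001, -0.0]
wrist_force: [-1.0, -1.3, -0.1]
finger_gap: 23.1
grip_force: 0.0
5.35 [ 487.02905987 -242.00461264   32.45331915] [-0.27073216  0.754962    0.96782916  2.01876259 -0.85965341  0.84197887
 -0.79438748] [-1.0248999  -1.28776247 -0.11327458]
```

View pics/w2c.png

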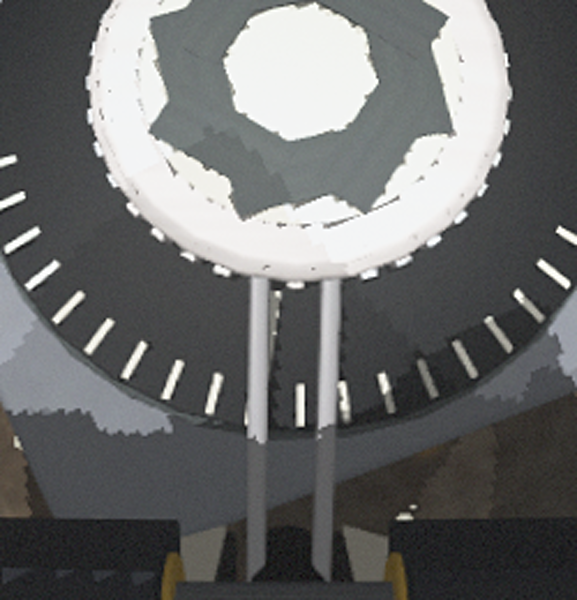

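The crop shows the long mark just under the left bar, from about (277,300) to (252,415). The gap centre is at about x=291 there, so the lever has to go roughly 6.5° further the same way.

```bash
python3 -m jog '[{"jaw":-0.5,"dx":0.0003,"dy":-0.006,"dz":0,"rx":0,"ry":0,"rz":3},{"jaw":-0.5,"dx":0.0006,"dy":-0.0115,"dz":0,"rx":0,"ry":0,"rz":6},{"jaw":-0.5,"dx":0.0006,"dy":-0.0115,"dz":0,"rx":0,"ry":0,"rz":6}]'
python3 - <<'E'
from h import *
s,d=snap("wrist","pics/w3.png");print(s["t"],s["eef_pos"],s["wrist_force"])
cv2.imwrite("pics/w3c.png",cv2.resize(cv2.imread("pics/w3.png")[100:250,250:400],(600,600),interpolation=cv2.INTER_CUBIC))
E
```

```text
t: 5.78
eef_pos: [491.2, -233.3, 32.2]
eef_rot: [0.965, -0.261, 0.0, -0.0]
wrist_force: [-0.4, 0.1, 0.2]
finger_gap: 23.4
grip_force: 0.0
5.775 [ 491.23595561 -233.32243993   32.17025161] [-0.43712398  0.14279609  0.15672051]
```

View pics/w3c.png

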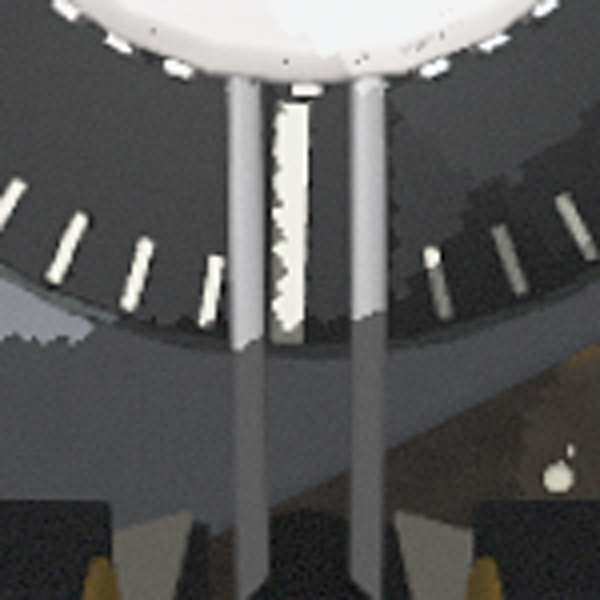

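The long mark now lies inside the gap at x≈289, with the gap centre at x≈307. That leaves about 1.8° (3.4 mm at the peg) in the same direction.

```bash
python3 -m jog '[{"jaw":-0.5,"dx":0,"dy":-0.0017,"dz":0,"rx":0,"ry":0,"rz":0.9},{"jaw":-0.5,"dx":0,"dy":-0.0034,"dz":0,"rx":0,"ry":0,"rz":1.8},{"jaw":-0.5,"dx":0,"dy":-0.0034,"dz":0,"rx":0,"ry":0,"rz":1.8},{"jaw":-0.5,"dx":0,"dy":-0.0034,"dz":0,"rx":0,"ry":0,"rz":1.8}]'
python3 - <<'E'
from h import *
s,d=snap("wrist","pics/w4.png");print(s["t"],s["eef_pos"],s["wrist_force"])
cv2.imwrite("pics/w4c.png",cv2.resize(cv2.imread("pics/w4.png")[100:250,250:400],(600,600),interpolation=cv2.INTER_CUBIC))
E
```

```text
t: 6.32
eef_pos: [492.9, -229.8, 31.7]
eef_rot: [0.961, -0.278, 0.0, -0.0]
wrist_force: [0.4, -1.4, 0.7]
finger_gap: 22.8
grip_force: 0.3
6.325 [ 492.88115304 -229.82460472   31.71463097] [ 0.38093449 -1.4432184   0.68519848]
```

View pics/w4c.png

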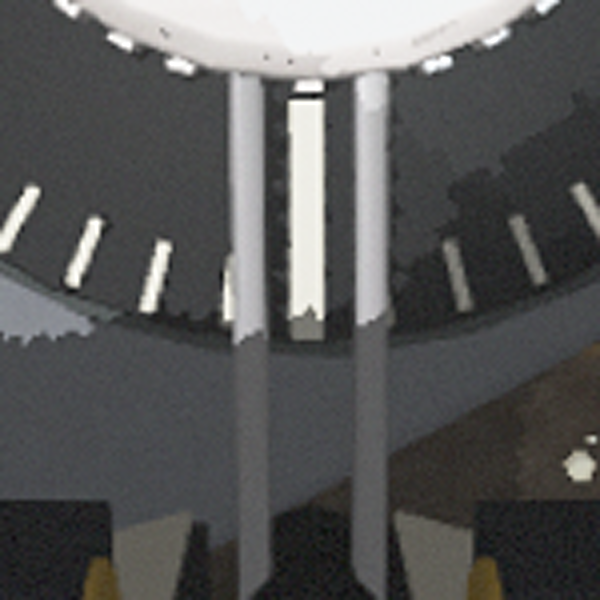

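The mark is now centred to within about 0.4° (mark x≈306.5, gap centre ≈310.5). I'll nudge it a last 0.8 mm, open the jaw and lift clear.

```bash
python3 -m jog '[{"jaw":-0.5,"dx":0,"dy":-0.0008,"dz":0,"rx":0,"ry":0,"rz":0.4},{"jaw":-0.5,"dx":0,"dy":-0.0008,"dz":0,"rx":0,"ry":0,"rz":0.4},{"jaw":-0.5,"dx":0,"dy":-0.0008,"dz":0,"rx":0,"ry":0,"rz":0.4},{"jaw":0,"dx":0,"dy":-0.0008,"dz":0,"rx":0,"ry":0,"rz":0.4},{"jaw":0,"dx":0,"dy":-0.0008,"dz":0,"rx":0,"ry":0,"rz":0.4},{"jaw":0,"dx":0,"dy":-0.0008,"dz":0,"rx":0,"ry":0,"rz":0.4},{"jaw":0,"dx":0,"dy":-0.0008,"dz":-0.06,"rx":0,"ry":0,"rz":0.4},{"jaw":0,"dx":0,"dy":-0.0008,"dz":-0.11,"rx":0,"ry":0,"rz":0.4},{"jaw":0,"dx":0,"dy":-0.0008,"dz":-0.11,"rx":0,"ry":0,"rz":0.4}]'
python3 - <<'E'
from h import *
s,d=snap("wrist","pics/w5.png");print(s["t"],s["eef_pos"],s["wrist_force"],s["q"])
for n,z in (("lamp_button_top",50),("lever_peg",60)):
    for r in ctrl.recognise("wrist",n)[:2]:
        e=r["extent"];print(n,r["score"],np.round(e),wray(s,d,(e[0]+e[2])/2,(e[1]+e[3])/2,z))
im=cv2.imread("pics/w5.png")
a=cv2.resize(im[50:200,200:400],(800,600),interpolation=cv2.INTER_CUBIC)
cv2.imwrite("pics/w5c.png",a)
c=np.array([585.3,-288.2]);x=np.array([68,74]);r=np.array([[np.cos(.04),np.sin(.04)],[-np.sin(.04),np.cos(.04)]])
print("expected button",c+r@x)
E
```

```text
t: 7.5
eef_pos: [494.9, -230.6, 145.0]
eef_rot: [0.96, -0.281, 0.003, 0.0]
wrist_force: [0.7, 0.5, -0.8]
finger_gap: 45.8
grip_force: 0.0
7.5 [ 494.87510568 -230.56223142  145.00539373] [ 0.7102322   0.48889255 -0.75476542] [-0.42785587  0.64726705  1.18498346  1.92998672 -0.70138937  1.05113103
 -1.07529053]
lamp_button_top 0.87 [200.  43. 227.  72.] [ 652.23929573 -221.01124857   50.        ]
lamp_button_top 0.51 [472.  14. 546. 106.] [ 517.80558551 -447.05583247   50.        ]
lever_peg 0.81 [273.  25. 375. 216.] [ 553.50300916 -268.1535013    60.        ]
lever_peg 0.57 [239.   0. 407. 165.] [ 579.3522538  -283.60223672   60.        ]
expected button [ 656.20481798 -216.97846683]
```

View pics/w5c.png

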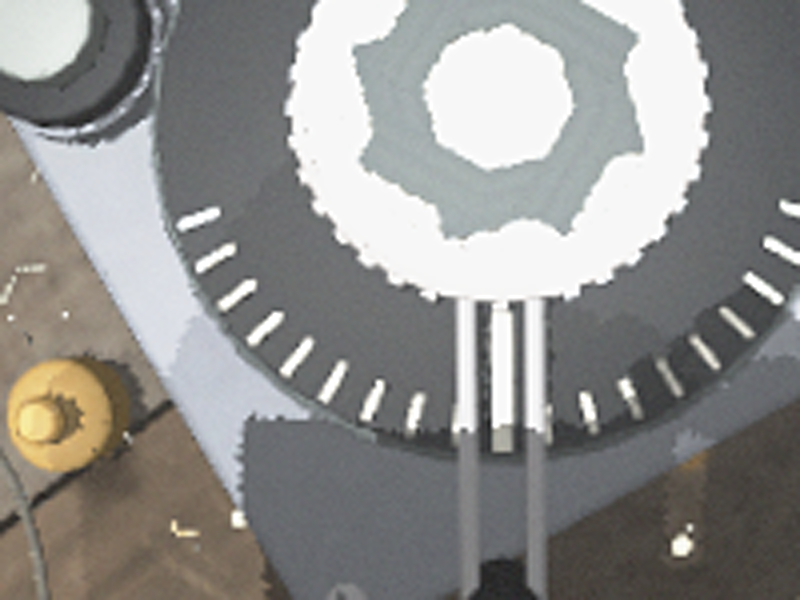

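The mark stands in the middle of the gap: mark ≈503, gap ≈475–526 in the crop. The button is at upper left in the same crop. I'll check the lever numerically before pressing.

```bash
python3 - <<'E'
from h import *
s,d=snap("wrist");g=d["image"].astype(float).min(2)
print(s["eef_pos"])
W=lambda u,v,z:wray(s,d,u,v,z)[:2]
an=lambda v:np.arctan2(-v[1],-v[0])
for v in (130,136,142,148,154): print(v,g[v,310:342].astype(int))
from scipy.signal import find_peaks
res=[]
for v in range(128,155):
    r=g[v,308:344];b=[]
    for lo,hi in ((311,320),(321,330),(330,338)):
        x=np.arange(lo,hi);w=np.clip(g[v,lo:hi]-110,0,None);b.append((x*w).sum()/(w.sum()+1e-9))
    L,m,Rr=b
    res.append(np.r_[(W(L,v,49)+W(Rr,v,49))/2,W(m,v,37)])
res=np.array(res)
for c in ([585.3,-288.2],[584.3,-289.5],[586.3,-286.8]):
    la=np.array([an(q[:2]-c) for q in res]);ma=np.array([an(q[2:]-c) for q in res]);print(c,np.median(la),np.median(ma),np.std(la),np.std(ma))
# line directions, free of the axis
f=lambda P:an((lambda k:k if k[0]<0 else -k)(np.linalg.svd(P-P.mean(0))[2][0]))
print("dirs",f(res[:,:2]),f(res[:,2:]))
s2=ctrl.observe();print(to(s2,654.5,-219,130,-121))
E
```

```text
[ 493.0402153  -228.49763135  141.09570592]
130 [112 113 112 103 156 237 246 241 234 193  74  81 101 179 251 248 248 250
 235 150 100 109 171 252 244 241 216 127  78  80 102 104]
136 [105 109 109 101 132 213 248 242 236 192  69  73  98 202 252 248 248 250
 226 141  96 100 156 253 244 242 217 126  76 105 101 101]
142 [105 108 104 100 133 202 248 243 236 193  60  62  83 194 252 248 248 250
 233 145  93 101 146 252 245 241 220 122  66  99  97  96]
148 [104 102 102  90 157 239 246 242 238 198  70  65  59 137 252 249 248 250
 233 148  89  97 140 251 245 242 219 140 154 104  96  99]
154 [100 101  97 155 180 182 251 227 232 206  71  57  80  68 254 254 247 254
 161  88  76  84 127 252 246 243 220 188 255 139  80  74]
[585.3, -288.2] -0.5576430743477228 -0.5513218913222723 0.0012127301410541074 0.0017282146851133103
[584.3, -289.5] -0.5861510758477441 -0.5807298329711014 0.0026029884957295183 0.002537466598280978
[586.3, -286.8] -0.5274684236199184 -0.5234020678511947 0.004253410616690036 0.004760752477505612
dirs -0.5663103867259988 -0.5610441503395249
(array([ 0.1311, -0.0952,  0.0105]), np.float64(-1.6), np.float64(-122.6))
```

The lever is set to within about 0.35°. Next I'll check the clearance behind the button and work out the approach.

```bash
python3 - <<'E'
from h import *
P=[]
for cam in ("top","scene"):
    s,d=snap(cam)
    K=d["K"];T=np.array(d["cam_to_world"]);z=d["range_z"];v,u=np.mgrid[:400,:640]
    p=np.stack([(u-K[0][2])/K[0][0]*z,-(v-K[1][2])/K[1][1]*z,-z],-1)@T[:3,:3].T+T[:3,3];P.append(p[z>0])
for p in P:
  for y0 in range(-340,-90,50):
    m=(p[:,1]>y0)&(p[:,1]<y0+50); print(y0,[(x0,round(float(p[m&(p[:,0]>x0)&(p[:,0]<x0+20)][:,2].max(initial=-999)))) for x0 in range(660,800,20)])
s2=ctrl.observe();print(to(s2,654.5,-219,100,-90))
E
```

```text
-340 [(660, 19), (680, 15), (700, 3), (720, 3), (740, 5), (760, 5), (780, 216)]
-290 [(660, 19), (680, 16), (700, 20), (720, 20), (740, 4), (760, 5), (780, 132)]
-240 [(660, 55), (680, 16), (700, 20), (720, 20), (740, 4), (760, 4), (780, 182)]
-190 [(660, -999), (680, -999), (700, -999), (720, -999), (740, 3), (760, 14), (780, 211)]
-140 [(660, -999), (680, -999), (700, 93), (720, 136), (740, 169), (760, 178), (780, 92)]
-340 [(660, 16), (680, 12), (700, 2), (720, 1), (740, 2), (760, 1), (780, 216)]
-290 [(660, 25), (680, 14), (700, 19), (720, 18), (740, 1), (760, 1), (780, 130)]
-240 [(660, 51), (680, 15), (700, 18), (720, 17), (740, 0), (760, 1), (780, 194)]
-190 [(660, 1), (680, 2), (700, 1), (720, 12), (740, 12), (760, 12), (780, 223)]
-140 [(660, 1), (680, 72), (700, 94), (720, 140), (740, 176), (760, 179), (780, 144)]
(array([ 0.1311, -0.0955,  0.0404]), np.float64(-32.7), np.float64(-122.7))
```

```bash
python3 -m jog '[{"jaw":-1,"dx":0.03,"dy":-0.02,"dz":0.0,"rx":0,"ry":0,"rz":-10},{"jaw":-1,"dx":0.06,"dy":-0.043,"dz":0.0,"rx":0,"ry":0,"rz":-20},{"jaw":-1,"dx":0.09,"dy":-0.065,"dz":0.01,"rx":0,"ry":0,"rz":-30},{"jaw":-1,"dx":0.115,"dy":-0.083,"dz":0.02,"rx":0,"ry":0,"rz":-40},{"jaw":-1,"dx":0.131,"dy":-0.0955,"dz":0.04,"rx":0,"ry":0,"rz":-50},{"jaw":-1,"dx":0.131,"dy":-0.0955,"dz":0.04,"rx":0,"ry":0,"rz":-52.5},{"jaw":-1,"dx":0.131,"dy":-0.0955,"dz":0.04,"rx":0,"ry":0,"rz":-52.5},{"jaw":-1,"dx":0.131,"dy":-0.0955,"dz":0.04,"rx":0,"ry":0,"rz":-52.5}]'
python3 - <<'E'
from h import *
s,d=snap("wrist","pics/w6.png");print(s["t"],s["eef_pos"],s["wrist_force"],s["finger_gap"])
for r in ctrl.recognise("wrist","lamp_button_top")[:2]:
    e=r["extent"];print(r["score"],np.round(e),wray(s,d,(e[0]+e[2])/2,(e[1]+e[3])/2,50))
E
```

```text
t: 8.8
eef_pos: [654.5, -220.1, 102.4]
eef_rot: [0.985, 0.171, 0.0, 0.0]
wrist_force: [-0.3, 0.3, -1.3]
finger_gap: 0.7
grip_force: 0.0
8.8 [ 654.46993363 -220.07590752  102.38131818] [-0.27551508  0.30641494 -1.29009441] 0.6868411478495462
0.86 [306. 197. 341. 228.] [ 659.54848441 -218.31541339   50.        ]
0.26 [284. 159. 497. 303.] [ 662.68487886 -269.39646955   50.        ]
```

View pics/w6.png

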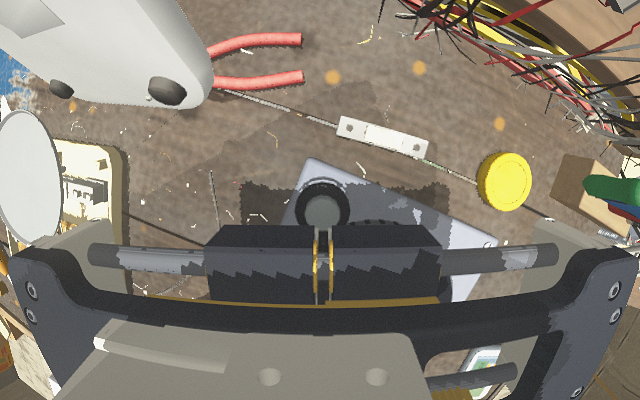

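The button (323,208) lies right ahead of the shut fingertips and is aligned sideways. Now pressing down.

```bash
python3 -m jog '[{"jaw":-1,"dx":0.001,"dy":0,"dz":0.03,"rx":0,"ry":0,"rz":0},{"jaw":-1,"dx":0.001,"dy":0,"dz":0.045,"rx":0,"ry":0,"rz":0},{"jaw":-1,"dx":0.001,"dy":0,"dz":0.052,"rx":0,"ry":0,"rz":0},{"jaw":-1,"dx":0.001,"dy":0,"dz":0.055,"rx":0,"ry":0,"rz":0},{"jaw":-1,"dx":0.001,"dy":0,"dz":0.055,"rx":0,"ry":0,"rz":0},{"jaw":-1,"dx":0.001,"dy":0,"dz":0.055,"rx":0,"ry":0,"rz":0}]'
```

```text
t: 9.65
eef_pos: [656.2, -219.3, 47.4]
eef_rot: [0.985, 0.172, 0.0, 0.0]
wrist_force: [-2.5, 2.0, 2.8]
finger_gap: 0.3
grip_force: 1.5
```

```bash
python3 -m jog '[{"jaw":-1,"dx":0,"dy":0,"dz":0.002,"rx":0,"ry":0,"rz":0},{"jaw":-1,"dx":0,"dy":0,"dz":0.0035,"rx":0,"ry":0,"rz":0},{"jaw":-1,"dx":0,"dy":0,"dz":0.0045,"rx":0,"ry":0,"rz":0},{"jaw":-1,"dx":0,"dy":0,"dz":0.0045,"rx":0,"ry":0,"rz":0},{"jaw":-1,"dx":0,"dy":0,"dz":0.0045,"rx":0,"ry":0,"rz":0}]'
```

```text
t: 10.28
eef_pos: [656.4, -219.4, 44.2]
eef_rot: [0.985, 0.172, 0.001, 0.0]
wrist_force: [-6.5, 4.6, 18.3]
finger_gap: 0.3
grip_force: 9.5
```

It read 18 N against the spring's 5 N, so the button is on its stop. Releasing.

```bash
python3 -m jog '[{"jaw":-1,"dx":0,"dy":0,"dz":0.0045,"rx":0,"ry":0,"rz":0},{"jaw":-1,"dx":0,"dy":0,"dz":-0.01,"rx":0,"ry":0,"rz":0},{"jaw":-1,"dx":0,"dy":0,"dz":-0.05,"rx":0,"ry":0,"rz":0},{"jaw":-1,"dx":-0.05,"dy":0,"dz":-0.1,"rx":0,"ry":0,"rz":0},{"jaw":-1,"dx":-0.11,"dy":0,"dz":-0.15,"rx":0,"ry":0,"rz":0},{"jaw":-1,"dx":-0.17,"dy":0,"dz":-0.15,"rx":0,"ry":0,"rz":0},{"jaw":-1,"dx":-0.2,"dy":0,"dz":-0.15,"rx":0,"ry":0,"rz":0},{"jaw":-1,"dx":-0.2,"dy":0,"dz":-0.15,"rx":0,"ry":0,"rz":0},{"jaw":-1,"dx":-0.2,"dy":0,"dz":-0.15,"rx":0,"ry":0,"rz":0}]'
python3 - <<'E'
from h import *
s,d=snap("wrist","pics/w7.png");print(s["t"],s["eef_pos"],s["wrist_force"])
cv2.imwrite("pics/w7c.png",cv2.resize(cv2.imread("pics/w7.png")[0:220,200:440],(640,586),interpolation=cv2.INTER_CUBIC))
E
```

```text
t: 11.4
eef_pos: [468.9, -286.7, 192.3]
eef_rot: [0.985, 0.173, 0.001, 0.0]
wrist_force: [0.1, 0.9, -0.1]
finger_gap: 0.7
grip_force: 0.0
11.4 [ 468.90415985 -286.71904986  192.28742756] [ 0.06143029  0.88331953 -0.05292098]
```

View pics/w7c.png

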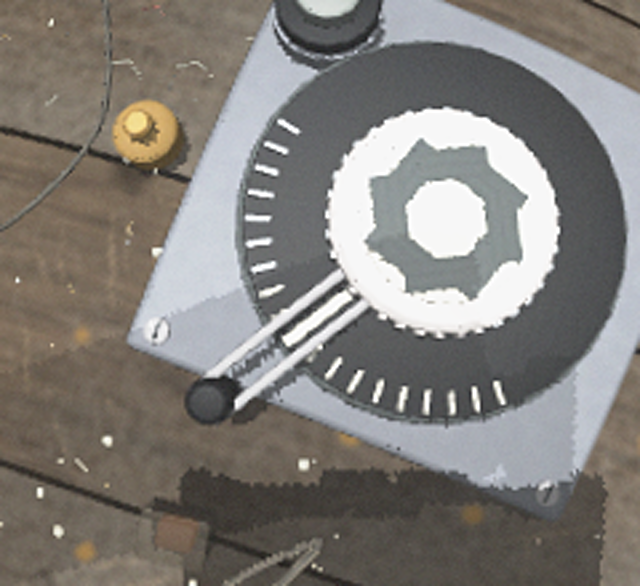

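The lever points along the long mark, which stands in the middle of its gap around (318,318). The weight and relay are where they were, and the arm is clear. Handing in.

```bash
python3 -c "
from bench import ctrl
print(ctrl.finish_job())"
```

```text
the job is handed in; nothing more can be done
None
```

I set the lever to within about 0.35° of the long mark, then pressed the button to its stop (18 N) and let it up, and handed the job in with the arm clear; I did not measure the button's return or recheck the tin, load cell and pocket scale.

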